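# Close and set the detergent dosing unit

## Robot

A 6-joint arm with a two-finger parallel gripper is mounted at the origin on the work surface. World frame = base frame: x ahead of the robot, y to its left, z up, the work surface at z = 0. Lengths are in m, angles in rad, forces in N, time in s.
With the tool pointing down it reaches from about 0.375 to 0.975 m from the base axis. Payload 3.8 kg.
Tool frame: the origin (TCP) lies midway between the tips of the shut fingers; the grasp point (between the pads) lies 19 mm behind it; x points along the fingers, y is the direction in which the jaws open and shut, and the axes are right-handed (so a half turn about x gives the same grasp; the last joint's range is limited). The gripper opens to 88 mm and grips with 3 to 60 N. Pads are 18 mm wide; open, the fingers measure 123 mm over their backs; the gripper's body (75 mm by 187 mm) begins 45 mm behind the grasp point.
Start: joints at [1.245, 0.264, 1.604, -0, 1.274, -0.037], TCP at [0.192, 0.647, 0.239] pointing down, gripper open.
Joint ranges: [-2.63, 2.63], [-0.94, 2.18], [0.31, 2.57], [-1.31, 4.45], [0, 2.66], [-2.55, 2.55]. Speed limits (rad/s): [2.57, 2.57, 3.14, 3.14, 3.14, 3.14].

## Interface

Orientations are given as a rotation vector (axis times angle).
In Python, from cell import manip, inverse_kinematics, cams, order gives the robot as it stands. Calls block until the motion is done:
- manip.move_pose(position, orientation): joint-space move of the TCP to a pose.
- manip.move_linear(position, rate=0.15, rot=None): straight line of the TCP; rot=None keeps the orientation; rate is the mean speed in m/s.
- manip.set_joints(angles): joint-space move.
- manip.set_gripper(opening, force=None): finger opening in m; force is the grip in N (None keeps the last); returns when the fingers have stopped.
- manip.dwell(seconds).
- inverse_kinematics(position, orientation): joint angles nearest the present ones, or None.
- manip.state(): the state.
- cams.capture(name): name is "scene" or "top" or "wrist"; returns a dict with "image" (420x560x3 uint8, blue, green, red), "z_map" (420x560 float32, m along the optical axis (not along the pixel's ray), 0 where there is no reading), "intrinsics" (3x3 intrinsics, pixels), "position" and "orientation" of the camera in the world; the wrist camera has in their place "T_tool_cam" (4x4, takes a point from camera to tool coordinates, whose origin is the TCP and whose axes are the tool frame's). Camera axes: x right, y down, z forward; pixel columns grow to the right and rows downward; lengths in m; the calibration is good to about 2 mm. A picture is of the moment at which its call begins: read the wrist's pose just before it.
A pose or a line that the arm cannot do raises manip.IKError and nothing moves.
- order.close_job(): hands the job in, once; it reports no verdict.
The state is a dict: "clock": time; "joint_pos": joint angles; "joint_velocities": joint speeds; "tau": joint torques, N m; "tool_pos": TCP position; "tcp_rot": TCP orientation; "contact_force": force on the tool from outside, world axes, zero at the start; "moment": the same for the moment, N m; "gripper_width": finger opening in m.
Only numpy, scipy, OpenCV 4.12 (cv2) and the standard library are available. Lean on these libraries where they do the work, as an engineer would, in place of code of your own. Each camera call takes 0.05 s, during which the arm holds its last target. There are 200 camera calls.

## Task

Make the laundry's detergent dosing unit ready: push its open red cartridge drawer fully home past its detent, then turn the orange wing screw on top of the unit clockwise until it seats, and then back it off a quarter turn. Finish while still gripping the wing screw there, so that it cannot creep before its lock nut is done up, and leave the other things on the table and on the unit where they are.

Things in the scene. Friction and masses are not known exactly. Their poses are not given: they have to be found in the camera images.
- unit: detergent dosing unit, a white box 240 (x) x 260 (y) x 110 mm high, fixed; origin at the centre of its underside on the table, front facing its own -x. The drawer is in the front. The wing screw stands on top, on a steel boss (44 mm across, 12 mm high) with its axis at x -35, y +40 mm in the unit's frame. A red line on the top in front of the boss is the seated mark.
- drawer (a joint): how far the red drawer is open, in m: 0 = home, flush with the unit's front; up to 0.10; starts 0.045 to 0.085 open. It slides along the unit's x with about 1 N of friction; from about 12 to 5 mm before home a spring plunger resists with a few newtons, then draws it in against its stop.
- drawer_front (a point): centre of the outer face of the drawer's front, 60 mm above the table: a flat red panel 232 mm wide, from 17 to 97 mm above the table; axes as the unit's, so the drawer is pushed home along +x. The dark finger recess is only a marking. The blue cartridge inside stays below the panel's top.
- wing_screw (a joint): angle of the wing screw in rad, growing clockwise seen from above: 2.5 = seated (hard stop), less = backed off, 0 = the other stop; starts between 1.05 and 2.0. A quarter turn back from the seat is 0.93. Steady friction of about 0.06 Nm; it stays where it is left and does not rise or sink.
- wing_grip (a point): grip point on the wing screw's vertical axis, 150 mm above the table, 10 mm below the wing's top. x is along the wing, y across it, z up. The wing's white-tipped end is at -x; it points to the unit's front (unit's -x, along the red line) when seated, and to the unit's -y (right, seen from the front) when backed off a quarter turn.
- wing: the screw's wing: orange upright bar 46 mm long (x), 12 mm thick (y), 30 mm high, from 130 to 160 mm above the table, above a round collar 30 mm across and 8 mm high, part of it; origin on the screw's axis under the collar, 122 mm above the table, axes as wing_grip
- token_tray: black tray 70 x 60 x 22 mm with brass tokens, loose on top of the unit, at the right-hand side seen from the front; leave alone; origin at the centre of its underside
- softener: blue bottle 68 mm across, 200 mm high, stands on the table to the right, nearer the robot than the unit; leave alone; origin at the centre of its underside
- stain_jar: orange jar 68 mm across, 85 mm high, stands beside the left side of the unit; leave alone; origin at the centre of its underside
- dose_cup: green open cup 66 mm across, 65 mm high, stands on the table to the left, nearer the robot than the unit; leave alone; origin at the centre of its underside
- lint_brush: hand brush about 200 mm long lying beside the right side of the unit; leave alone; origin at its underside
- spray_can: yellow can 52 mm across, 150 mm high, stands at the right of the table; leave alone; origin at the centre of its underside
- peg_bin: yellow open bin 110 x 80 x 50 mm at the left of the table; leave alone; origin at the centre of its underside

How it is judged:
On the way, in this order (a step that is already met when the one before it is completed fails the run):
1. the drawer is home at its detent, within 4 mm of its stop (value of joint drawer below 0.004 m), for 0.2 s.
2. the wing screw is seated, within 0.07 rad of its stop, with the drawer home (value of joint drawer below 0.004 m and value of joint wing_screw above 2.43 rad), for 0.1 s.
3. the wing screw is backed off a quarter turn from its seat, within 0.2 rad, and gripped (value of joint drawer below 0.004 m and contact force between the fingers and wing above 3 N and value of joint wing_screw between 0.729 and 1.129 rad), for 0.2 s.
At the end, for the whole second after the job is handed in: The drawer is within 4 mm of its stop; the wing screw stands a quarter turn (1.57 rad, within 0.2) back from its seat, still, and the fingers grip it with more than 3 N (all of step 3 and velocity of joint wing_screw between -0.1 and 0.1 rad/s); the arm keeps its last pose, push and grip.
It fails at once if one of the other things is pushed more than 30 mm (distance of any of token_tray, softener, stain_jar, dose_cup, lint_brush, spray_can, peg_bin from where it was at the start of the episode above 0.03 m).
It fails at once if one of the other things is tipped over (angle between any of token_tray, softener, stain_jar, dose_cup, lint_brush, spray_can, peg_bin's own z axis and vertical above 0.5 rad).
It also fails if it takes over 58 s, if anything falls off the work surface, if the arm or the gripper's body presses on something with over 40 N, if the wrist force passes 120 N, or if a joint passes its speed limit or range.

## Working session

There is one attempt and no reset: what is moved stays moved. The work goes in short steps, each a Python script; the robot and the scene stay as the last script left them, time stands still between calls to the robot, and variables do not carry over. Pictures are saved under pics/ and viewed, about 8 in all and at most 12, crops included, and the job is handed in when it is done.

```bash
ls; mkdir -p pics; python3 - <<'E'
from cell import manip,cams
import cv2,numpy as np
for n in("scene","top"):
    c=cams.capture(n);cv2.imwrite(f"pics/{n}0.png",c["image"]);np.savez(f"{n}0.npz",**c)
    print(n,c["intrinsics"].tolist(),c["position"],c["orientation"])
s=manip.state();print(s)
E
```

```text
pics
scene [[378.919646680998, 0.0, 279.0423700721707], [0.0, 378.919646680998, 208.91340936487768], [0.0, 0.0, 1.0]] [ 1.01402291 -0.50102487  0.79230202] [-2.18315277 -0.90578397  0.37508027]
top [[454.73353611941957, 0.0, 280.4939736592377], [0.0, 454.73353611941957, 215.0368852850043], [0.0, 0.0, 1.0]] [ 3.42288825e-01 -9.33959847e-04  1.32755656e+00] [-2.16510201  2.10822406 -0.15342987]
{'clock': 0.1, 'joint_pos': array([ 1.24504208e+00,  2.64666190e-01,  1.60524562e+00, -2.52985845e-05,
        1.27371973e+00, -3.69107824e-02]), 'joint_velocities': array([-5.90620513e-04, -1.38108440e-03, -2.18842008e-03, -2.97447849e-04,
       -1.88160600e-03, -6.13100318e-05]), 'tau': array([ 9.64663413e-04, -5.03616321e+01, -3.58071792e+01,  7.30987173e-02,
        2.33138498e-02, -5.40234942e-05]), 'tool_pos': array([0.19207649, 0.64641163, 0.23751593]), 'tcp_rot': array([ 0.22513633,  1.55922472, -0.2283025 ]), 'contact_force': array([ 0.89861383, -0.54942536, -0.78213606]), 'moment': array([-0.0531351 ,  0.0123795 ,  0.04104672]), 'gripper_width': 0.08824122876877782}
```

View pics/top0.png

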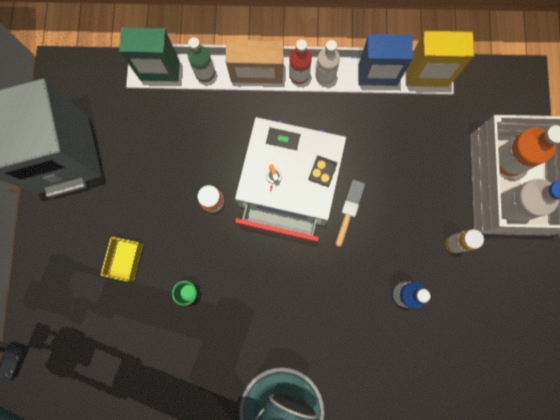

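View pics/scene0.png

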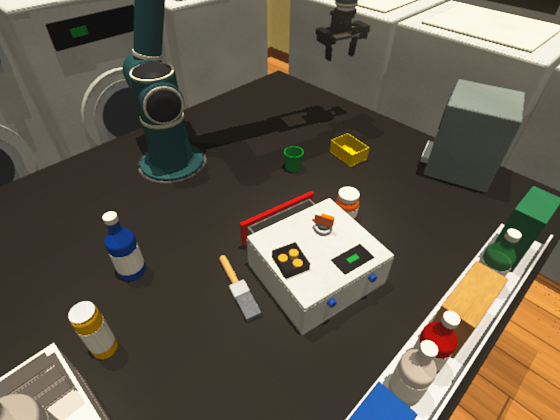

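The top view shows the unit's white top around (293,170), the red panel edge from (237,221) to (317,238), the wing at about (273,176) and the tray at (322,171). In the scene view, the orange wing is at (323,220). Next I'll measure these.

```bash
cat >h.py <<'E'
import numpy as np,cv2
from scipy.spatial.transform import Rotation as R
def pts(c,T=None):
    """world point of every pixel from the depth map"""
    K=c["intrinsics"];z=c["z_map"];v,u=np.mgrid[:z.shape[0],:z.shape[1]]
    P=np.stack([(u-K[0,2])/K[0,0]*z,(v-K[1,2])/K[1,1]*z,z],-1)
    if T is None: Rm,p=R.from_rotvec(c["orientation"]).as_matrix(),c["position"]
    else: Rm,p=T[:3,:3],T[:3,3]
    return P@Rm.T+p
def hsv(c): return cv2.cvtColor(c["image"],cv2.COLOR_BGR2HSV)
def tool(yaw):
    """tool pointing down, jaw axis y at yaw in world"""
    x=np.array([0,0,-1.]);y=np.array([np.cos(yaw),np.sin(yaw),0])
    return R.from_matrix(np.stack([x,y,np.cross(x,y)],1)).as_rotvec()
E
python3 - <<'E'
from h import *
t=dict(np.load("top0.npz"));s=dict(np.load("scene0.npz"))
for n,c,box in(("top",t,(225,335,110,250)),("scene",s,(235,395,190,340))):
    P=pts(c);H=hsv(c);m=np.zeros(P.shape[:2],bool);m[box[2]:box[3],box[0]:box[1]]=1;m&=c["z_map"]>0
    top=m&(abs(P[...,2]-.11)<.006)
    w=top&~((H[...,0]<12)&(H[...,1]>120))
    cc=cv2.connectedComponentsWithStats(w.astype(np.uint8));k=1+np.argmax(cc[2][1:,4]);w=cc[1]==k
    r=cv2.minAreaRect(P[w][:,:2].astype(np.float32)*1000);print(n,"top rect",r,np.median(P[w][:,2]))
    col=m&(H[...,1]>130)&(H[...,2]>60)
    o=col&(H[...,0]<20)&(P[...,2]>.126)&(P[...,2]<.17)
    Q=P[o]*1000;print("wing",len(Q),Q.mean(0) if len(Q) else 0,cv2.minAreaRect(Q[:,:2].astype(np.float32)) if len(Q)>3 else 0,Q[:,2].max() if len(Q) else 0)
    rd=col&((H[...,0]<8)|(H[...,0]>172))&(P[...,2]<.105)&(P[...,2]>.08)
    Q=P[rd]*1000;print("red",len(Q),Q.mean(0),cv2.minAreaRect(Q[:,:2].astype(np.float32)))
E
```

```text
top top rect ((663.43798828125, -10.54461669921875), (259.7380676269531, 241.6275634765625), 78.61219024658203) 0.11064209054563867
wing 33 [643.55274362  38.70498847 160.89230523] ((643.76806640625, 38.7313232421875), (24.32598114013672, 11.08793830871582), 27.771564483642578) 166.62863847991983
red 422 [491.33527162  23.59318166  96.33799241] ((493.0086975097656, 24.203140258789062), (232.04339599609375, 14.585739135742188), 78.5855712890625)
scene top rect ((668.2244262695312, -8.998611450195312), (260.3673095703125, 241.06370544433594), 78.52558898925781) 0.10977424740732128
wing 201 [645.83324223  20.33202729 145.19294499] ((657.109130859375, -38.50755310058594), (56.00984573364258, 165.1572265625), 6.153325080871582) 161.65530960541886
red 512 [498.31439911  18.99333992  92.9256167 ] ((497.4502258300781, 25.00128936767578), (230.71783447265625, 14.876480102539062), 78.21554565429688)
```

```bash
python3 - <<'E'
import cv2,numpy as np
a=cv2.imread("pics/top0.png")[150:245,230:335];b=cv2.imread("pics/scene0.png")[190:270,270:390]
f=lambda i:cv2.resize(i,(400,400),interpolation=cv2.INTER_CUBIC)
cv2.imwrite("pics/crop0.png",np.hstack([f(a),f(b)]))
E
```

```text
(no output)
```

View pics/crop0.png

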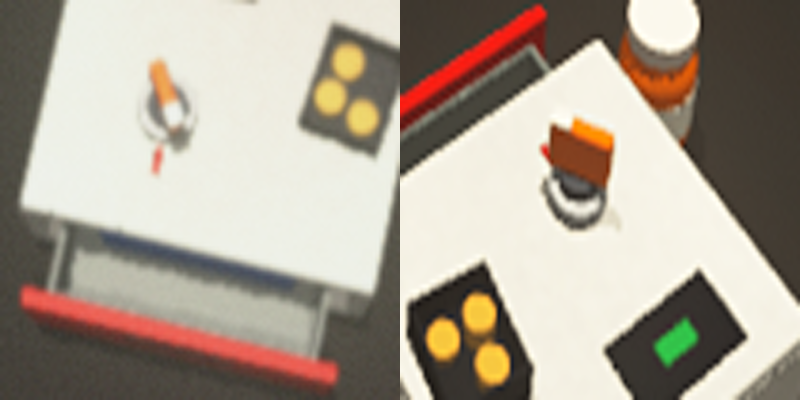

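The unit is at about (0.6655, -0.0098) with yaw -11.4°, and the drawer is about 60 mm open. In the left crop, the white tip at (172,110) points front-right, which puts the screw angle near 1.8–2.0. Now I'll push the drawer.

```bash
cat >>h.py <<'E'
U=np.array([.6655,-.0098]);A=np.radians(-11.43)
ux=np.array([np.cos(A),np.sin(A)]);uy=np.array([-ux[1],ux[0]])
def W(x,y,z): return np.append(U+x*ux+y*uy,z)
E
cat >push.py <<'E'
from h import *
from cell import manip,inverse_kinematics,cams
for k in(0,1):
    print(k,inverse_kinematics(W(-.23,0,.065),tool(A+np.pi/2+k*np.pi)))
k=0
o=tool(A+np.pi/2)
q=inverse_kinematics(W(-.23,0,.2),o)
q2=inverse_kinematics(W(-.23,0,.2),tool(A-np.pi/2))
if q is None or (q2 is not None and abs(q2[5])<abs(q[5])): o=tool(A-np.pi/2)
manip.set_gripper(0.0)
manip.move_pose(W(-.23,0,.2),o); manip.move_linear(W(-.23,0,.065))
f0=manip.state()["contact_force"][:2]@ux
x=-.205;manip.move_linear(W(x,0,.065),rate=.1)
while x<-.118:
    x+=.004 if x<-.14 else .002
    manip.move_linear(W(x,0,.065),rate=.05)
    s=manip.state();f=s["contact_force"][:2]@ux-f0;xt=(s["tool_pos"][:2]-U)@ux
    print(round(x,3),round(xt,4),round(f,1))
    if x>-.14 and f<-14: break
manip.dwell(.4);s=manip.state();print(s["clock"],s["contact_force"],(s["tool_pos"][:2]-U)@ux)
c=cams.capture("top");cv2.imwrite("pics/top1.png",c["image"][100:260,200:360])
E
python3 push.py
```

```text
0 [ 2.46997894e-02  5.03495510e-03  2.24897075e+00 -4.44089210e-16
  8.87586951e-01 -1.34660540e+00]
1 [ 2.46997894e-02  5.03495510e-03  2.24897075e+00 -4.44089210e-16
  8.87586951e-01  1.79498725e+00]
-0.201 -0.2012 -1.0
-0.197 -0.1968 0.1
-0.193 -0.1927 -0.4
-0.189 -0.1887 0.4
-0.185 -0.1846 -0.5
-0.181 -0.1805 0.2
-0.177 -0.1766 -0.3
-0.173 -0.1726 -0.1
-0.169 -0.1686 0.6
-0.165 -0.1646 -1.3
-0.161 -0.1605 0.5
-0.157 -0.1566 -0.2
-0.153 -0.1525 -0.8
-0.149 -0.1485 -0.4
-0.145 -0.1446 -0.4
-0.141 -0.1406 -0.3
-0.137 -0.1364 0.1
-0.135 -0.1349 0.0
-0.133 -0.1326 -0.4
-0.131 -0.1303 -0.6
-0.129 -0.1294 -2.3
-0.127 -0.1295 -9.3
-0.125 -0.1297 -16.2
11.35 [-14.63496734   3.33825195  12.43830179] -0.1296543139854128
```

```bash
cat > back.py <<'E'
from h import *
from cell import manip,cams
manip.move_linear(W(-.19,0,.065),rate=.15);manip.move_linear(W(-.19,0,.26),rate=.25)
s=manip.state();print(s["clock"],s["joint_pos"][5])
# wrist look: camera above the screw
o=s["tcp_rot"];manip.move_linear(W(-.13,.03,.29),rate=.2)
s=manip.state()
c=cams.capture("wrist");cv2.imwrite("pics/w1.png",c["image"])
T=np.eye(4);T[:3,:3]=R.from_rotvec(s["tcp_rot"]).as_matrix();T[:3,3]=s["tool_pos"]
T=T@c["T_tool_cam"];np.savez("w1.npz",T=T,**c);print(T[:3,3],c["T_tool_cam"],s["clock"])
t=cams.capture("scene");np.savez("s1.npz",**t)
P=pts(t);H=hsv(t);m=np.zeros(P.shape[:2],bool);m[190:340,235:395]=1
rd=m&(H[...,1]>130)&((H[...,0]<8)|(H[...,0]>172))&(P[...,2]<.105)&(P[...,2]>.08)
print("red x in unit frame",np.percentile((P[rd][:,:2]-U)@ux,[5,50,95]),rd.sum())
cv2.imwrite("pics/s1.png",np.hstack([c["image"][:,:560],cv2.resize(t["image"][190:330,230:380],(240,420-196)).repeat(1,0) if 0 else np.vstack([cv2.resize(t["image"][180:320,230:370],(240,240)),np.zeros((180,240,3),np.uint8)])]))
E
python3 back.py
```

```text
12.9167 -1.3651982766793147
[0.46591607 0.05964581 0.43561961] [[-5.70530979e-04 -3.02069476e-01  9.53285742e-01 -1.47427061e-01]
 [ 9.99998594e-01  1.33115501e-03  1.02029374e-03 -1.32199801e-03]
 [-1.57717069e-03  9.53284983e-01  3.02068292e-01 -7.89058221e-02]
 [ 0.00000000e+00  0.00000000e+00  0.00000000e+00  1.00000000e+00]] 13.4333Traceback (most recent call last):
  File "back.py", line 14, in <module>
    print("red x in unit frame",np.percentile((P[rd][:,:2]-U)@ux,[5,50,95]),rd.sum())
                                ~~~~~~~~~~~~~^^^^^^^^^^^^^^^^^^^^^^^^^^^^^^
    return _quantile_unchecked(
        a, q, axis, out, overwrite_input, method, keepdims, weights)
    return _ureduce(a,
                    func=_quantile_ureduce_func,
    ...<5 lines>...
                    overwrite_input=overwrite_input,
                    method=method)
    r = func(a, **kwargs)
    result = _quantile(arr,
                       quantiles=q,
    ...<2 lines>...
                       out=out,
                       weights=wgt)
    slices_having_nans = np.isnan(arr[-1, ...])
                                  ~~~^^^^^^^^^
IndexError: index -1 is out of bounds for axis 0 with size 0
```

```bash
python3 - <<'E'
from h import *
t=np.load("s1.npz");c=dict(np.load("w1.npz"))
cv2.imwrite("pics/s1.png",np.hstack([c["image"],np.vstack([cv2.resize(t["image"][180:320,230:370],(240,240)),np.zeros((180,240,3),np.uint8)])]))
P=pts(c,c["T"]);H=hsv(c)
m=(c["z_map"]>0)&(P[...,2]>.126)&(P[...,2]<.175)&(np.linalg.norm(P[...,:2]-W(-.035,.04,0)[:2],axis=-1)<.035)
Q=P[m]*1000;d=(Q[:,:2]/1000-U)@np.stack([ux,uy],1)*1000
up=P[m][:,2]>.152
print(len(Q),cv2.minAreaRect(d.astype(np.float32)),up.sum(),cv2.minAreaRect(d[up].astype(np.float32)),np.percentile(Q[:,2],[50,95]))
wh=m&(H[...,1]<70)&(P[...,2]>.14);e=(P[wh][:,:2]-U)@np.stack([ux,uy],1)*1000;print("white",len(e),e.mean(0),"all",d[up].mean(0))
rd=(c["z_map"]>0)&(H[...,1]>130)&((H[...,0]<8)|(H[...,0]>172))&(P[...,2]<.1)&(P[...,2]>.02)
q=(P[rd][:,:2]-U)@ux;print("red",rd.sum(),np.percentile(q,[5,50,95]) if len(q) else 0)
w=(c["z_map"]>0)&(abs(P[...,2]-.11)<.003)&(H[...,1]<60);q=(P[w][:,:2]-U)@ux;print("top front edge",q.min(),np.percentile(q,1))
E
```

```text
Traceback (most recent call last):
IndexError: index -1 is out of bounds for axis 0 with size 0
```

View pics/s1.png

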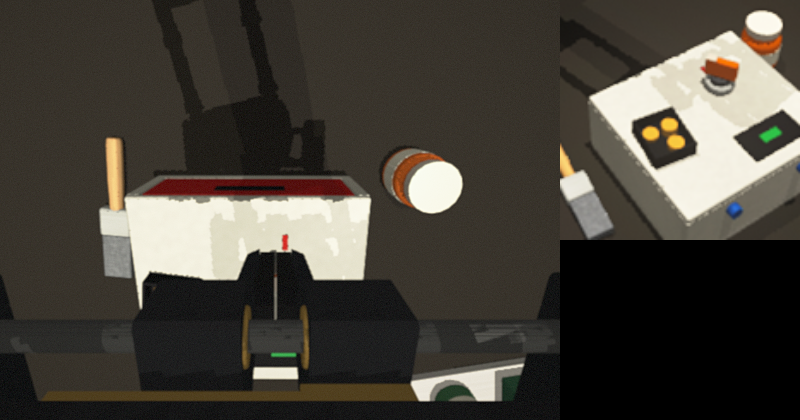

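The right part shows no red behind the unit. The wrist view (upside down) shows the panel flush at (248,187) and the red line at (285,242), but the fingers hide the wing. I'll offset the wrist sideways and measure again.

```bash
cat > look.py <<'E'
from h import *
from cell import manip,cams
manip.move_linear(W(-.07,-.05,.33),rate=.2)
manip.dwell(.2);s=manip.state()
c=cams.capture("wrist");cv2.imwrite("pics/w2.png",c["image"])
T=np.eye(4);T[:3,:3]=R.from_rotvec(s["tcp_rot"]).as_matrix();T[:3,3]=s["tool_pos"]
T=T@c["T_tool_cam"];np.savez("w2.npz",T=T,**c);print(s["clock"])
E
cat >meas.py <<'E'
from h import *
c=dict(np.load("w2.npz"))
P=pts(c,c["T"]);H=hsv(c);B=np.stack([ux,uy],1)
m=(c["z_map"]>0)&(P[...,2]>.15)&(P[...,2]<.175)&(np.linalg.norm(P[...,:2]-W(-.035,.04,0)[:2],axis=-1)<.045)
d=((P[m][:,:2]-U)@B*1000)
print("wing top, unit mm",len(d),cv2.minAreaRect(d.astype(np.float32)) if len(d) else 0,np.median(P[m][:,2]) if len(d) else 0)
w=m&(H[...,1]<70);e=(P[w][:,:2]-U)@B*1000;print("white",len(e),e.mean(0) if len(e) else 0)
rd=(c["z_map"]>0)&(H[...,1]>130)&((H[...,0]<8)|(H[...,0]>172))&(P[...,2]<.1)&(P[...,2]>.09)
q=(P[rd][:,:2]-U)@ux;print("panel x",rd.sum(),np.percentile(q,[5,50,95]) if len(q) else 0)
w=(c["z_map"]>0)&(abs(P[...,2]-.11)<.004);q=(P[w][:,:2]-U)@B;print("top",q.min(0),q.max(0),cv2.minAreaRect(q.astype(np.float32)*1000))
E
python3 look.py && python3 meas.py
```

```text
14.425
wing top, unit mm 506 ((-34.91158676147461, 38.92451477050781), (46.119171142578125, 12.098527908325195), 33.5276985168457) 0.16138462122230132
white 173 [-47.43936266  30.68812101]
panel x 69 [-0.11939111 -0.11928345 -0.11921739]
top [-0.11942617 -0.13069366] [0.26680048 0.30384203] ((87.7563247680664, 56.883636474609375), (534.9854736328125, 310.30157470703125), 26.502761840820312)
```

View pics/w2.png

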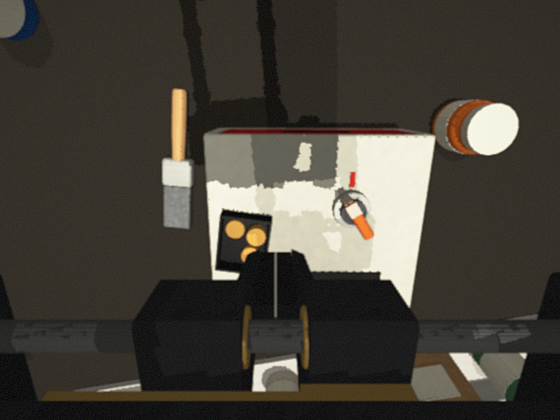

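The wrist view shows the panel flush: its outer face is at x = -119.3 mm against the unit edge at -119.4. The wing is at (352,212), centred at (-34.9, 38.9) mm in the unit frame and 33.5° short of seated, so about 1.915 rad. I'll grip it next.

```bash
cat > grip.py <<'E'
from h import *
from cell import manip,inverse_kinematics
g=W(-.035,.0395,.134)
for k in(-1,1):
    q=[inverse_kinematics(g,tool(A+k*np.pi/2+np.radians(a))) for a in(33.5,0,90)];print(k,[None if x is None else round(x[5],3) for x in q])
    if all(x is not None and abs(x[5])<2.5 for x in q): K=k
o=tool(A+K*np.pi/2+np.radians(33.5))
manip.set_gripper(.07)
manip.move_pose(W(-.035,.0395,.24),o);manip.move_linear(g,rate=.12)
manip.set_gripper(0,force=20)
s=manip.state();print(K,s["clock"],s["gripper_width"],s["joint_pos"],s["contact_force"],s["moment"])
E
python3 grip.py
```

```text
-1 [np.float64(1.203), np.float64(1.787), np.float64(0.217)]
1 [np.float64(-1.939), np.float64(-1.354), None]
-1 19.8083 0.012170915126639882 [ 1.68449144e-02  2.80371244e-01  1.78420680e+00 -5.00598018e-04
  1.07689111e+00  1.20283608e+00] [ 0.5119893  -1.19535887 -0.5401416 ] [-0.23904292  0.0700472  -0.09610229]
```

```bash
cat > turn.py <<'E'
from h import *
from cell import manip
q=manip.state()["joint_pos"].copy();m0=manip.state()["moment"][2]
def go(a):
    q[5]=a;manip.set_joints(q);s=manip.state()
    print(round(a,3),round(s["joint_pos"][5],3),round(s["moment"][2],3),round(s["gripper_width"],4),round(s["clock"],2))
    return s
go(1.5);go(1.68)
a=1.74
while a<1.93:
    s=go(a)
    if a>1.75 and abs(s["moment"][2])>1.0: break
    a+=.02
manip.dwell(.3);s=manip.state();print(s["joint_pos"][5],s["moment"],s["contact_force"],s["clock"])
E
python3 turn.py
```

```text
1.5 1.497 -0.055 0.0115 20.19
1.68 1.675 -0.064 0.012 20.48
1.74 1.736 -0.033 0.0119 20.73
1.76 1.758 0.041 0.0119 20.98
1.78 1.778 -0.018 0.0117 21.23
1.8 1.798 0.193 0.0116 21.48
1.82 1.817 0.4 0.012 21.73
1.84 1.837 0.426 0.0118 21.98
1.86 1.857 0.438 0.0121 22.23
1.88 1.877 0.328 0.0126 22.48
1.9 1.897 0.456 0.0128 22.73
1.92 1.917 0.524 0.0132 22.98
1.916963897407862 [0.86187624 0.32770619 0.49152473] [-2.63834512  5.02659886  0.78782786] 23.2833
```

The seat shows clearly: torque rises from q6 ≈ 1.79, matching the expected 1.787. Now I'll back off a quarter turn to q6 = 0.217, then check with the cameras.

```bash
python3 - <<'E'
from h import *
from cell import manip,cams
q=manip.state()["joint_pos"].copy()
for a in(1.787,1.2,.7,.35,.217):
    q[5]=a;manip.set_joints(q)
manip.set_gripper(0,force=25);manip.dwell(.5);s=manip.state()
print({k:s[k] for k in("clock","gripper_width","contact_force","moment","tool_pos","joint_pos")})
t=cams.capture("scene");u=cams.capture("top");c=cams.capture("wrist")
T=np.eye(4);T[:3,:3]=R.from_rotvec(s["tcp_rot"]).as_matrix();T[:3,3]=s["tool_pos"];T=T@c["T_tool_cam"]
P=pts(c,T);H=hsv(c)
rd=(c["z_map"]>0)&(H[...,1]>130)&((H[...,0]<8)|(H[...,0]>172))&(P[...,2]<.1)&(P[...,2]>.09);x=(P[rd][:,:2]-U)@ux
print("panel x",len(x),np.percentile(x,[5,50,95]) if len(x) else 0)
f=lambda i,w,h:cv2.resize(i,(w,h),interpolation=cv2.INTER_CUBIC)
cv2.imwrite("pics/end.png",np.hstack([f(c["image"],400,300),np.zeros((300,0,3),np.uint8),f(t["image"][180:330,230:400],400,300)]))
cv2.imwrite("pics/end.png",np.vstack([cv2.imread("pics/end.png"),np.hstack([f(u["image"],400,300),f(c["image"][180:320,200:380],400,300)])]))
E
```

```text
{'clock': 26.1083, 'gripper_width': 0.011845931455691244, 'contact_force': array([ 4.14918489, -4.74217601, -2.81277954]), 'moment': array([-1.00919015, -0.68584833,  0.05128837]), 'tool_pos': array([0.64001307, 0.03458265, 0.13400647]), 'joint_pos': array([ 0.01636581,  0.2807286 ,  1.78362814, -0.00265867,  1.0752418 ,
        0.22014263])}
panel x 0 0
```

View pics/end.png

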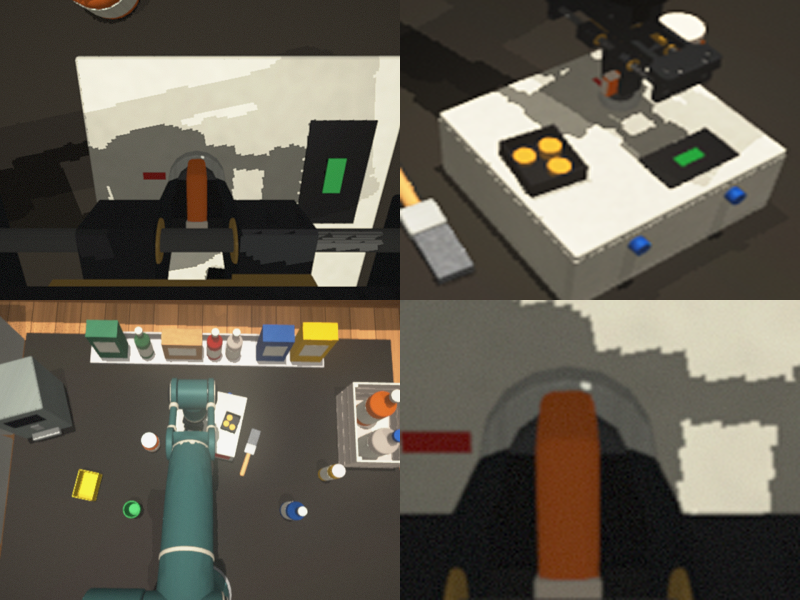

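The wing is held flat in the pads (width 11.8 mm) at a right angle to the red line, with its white tip on the -y side. The top and scene views show the other things in place and no drawer sticking out. I'm handing it in.

```bash
python3 -c "
from cell import order,manip
order.close_job();s=manip.state();print(s['clock'],s['gripper_width'],s['joint_pos'][5])"
```

```text
the job is handed in; nothing more can be done
the job is handed in; nothing more can be done
```

The job is handed in at about 26 s on the robot's clock (limit 58 s), with the gripper still holding the wing screw a quarter turn back from its seat. No verdict was reported.

- **Drawer:** I pushed it until it met a firm stop at about 16 N. The wrist camera then put the panel's outer face at x = -119.3 mm, against the unit's front edge at -119.4 mm, so it is home.
- **Wing screw:** I gripped it at about 1.915 rad and turned it clockwise. The torque rose from q6 ≈ 1.79, where the seat was expected (1.787). I pressed a little past that, then backed off to q6 = 0.220, about 1.567 rad from the seat.
- **Grip:** The commanded grip is 25 N, with the pads at 11.8 mm on the 12 mm wing. The last pictures show the wing at a right angle to the red line with its white tip on the unit's -y side.
- **Other things:** They looked undisturbed by eye in the last top and scene views. I did not measure their positions again.
- **Checks that gave no result:** From the final pose the wrist camera saw no red panel, so the last drawer measurement is from before the grip. Nothing touched the drawer after that, and the scene view shows no red sticking out. A final state readout after hand-in was refused.

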